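# Tip the grey bin shut and slide its catch across

### The job

The grey tilt-out bin on the counter has been left hanging open. With closed fingertips, push it gently until it is fully shut, and only then push the catch on top of the unit all the way across, so that its lip stands in front of the bin. Nothing needs to be gripped or lifted; leave the cup, the canister and the saucer where they stand.

Things in the scene. Friction and masses are not known exactly. Their poses are not given: they have to be found in the camera images.
- unit: White fixed storage unit on the counter, 130 deep, 300 wide, 180 high (mm). Origin on the counter under the middle of the frame's front edge; x points out of its front (away from the robot, give or take its yaw), y along its front, z up. The frame reaches from x = -130 to 0. The grey bin fills the front from y = -144 to 44; a fixed white fascia, 8 thick, covers y = 52 to 150. The flat top is at z = 180.
- bin (a joint): Tilt-out bin: grey front panel 188 wide, 153 high, 8 thick with a tray behind it. It hinges along its bottom edge (unit frame x = 4, z = 15 mm, axis along y). Value in rad: 0 = fully shut, panel upright with its outer face at x = 8; grows to 0.7 as the panel's top leans out towards unit +x. Stiff hinge: it stays where it is left, and a push of about 2 to 5 N at its top edge moves it.
- bin_edge (a point): Middle of the outer top edge of the bin's front panel: 153 mm above the hinge along the panel, on its outer face (unit frame x = 8, y = -50, z = 168 mm when shut). It moves with the bin. Shut, the edge is 12 mm below the unit's flat top. A gripper resting on the edge can drag the bin open again as it leaves.
- catch (a joint): Sliding catch on top of the unit, value in m: 0 = open (over the fascia); grows as it slides towards unit -y, to its stop at 0.090 = fully across. Its steel plate (79 by 50, 6 thick) lies on the top, with a lip 50 wide hanging down to z = 145 mm in front of the unit, its back face at x = 13 and its front at x = 19; fully across the lip is in front of the bin panel at y = -5 to 45. Drag about 2 N; it stays where it is left.
- catch_tab (a point): Middle of the top of the catch's upright black thumb-piece, 44 (along unit x) by 12 (along unit y) and 35 mm high above the catch's plate; its top is at z = 222 mm, its foot at z = 187 mm. In the unit frame x = -36 mm, y = 110 mm minus the catch's value. It moves with the catch.
- cup: Green ceramic cup without handle, 76 across, 75 high, loose. Bystander. Origin under its centre.
- canister: Closed white plastic canister with a wooden lid, 90 across, 120 high, loose. Bystander. Origin under its centre.
- saucer: Clear glass saucer, 124 across, 18 high, loose. Bystander, lying in front of the bin. Origin under its centre.

How it is judged:
By the outcome, as a careful person would: the job done as asked, in the order asked, and still so for the second after the job is handed in, with the robot touching nothing.
It also fails if it takes over 51 s, if anything falls off the work surface, if the arm or the gripper's body presses on something with over 40 N, if the wrist force passes 120 N, or if a joint passes its speed limit or range.

### The arm

A 6-joint arm with a two-finger parallel gripper is mounted at the origin on the work surface. World frame = base frame: x ahead of the robot, y to its left, z up, the work surface at z = 0. Lengths are in mm, angles in rad, forces in N, time in s.
With the tool pointing down it reaches from about 400 to 925 mm from the base axis. Payload 12.5 kg.
Tool frame: the origin (TCP) lies at the centre of the arm's flange, where the gripper is bolted on; the fingertips stand 190 mm ahead of it and the grasp point (between the pads) lies 171 mm ahead of it; z points along the fingers, y is the direction in which the jaws open and shut (so a half turn about z gives the same grasp; the last joint's range is limited). The gripper opens to 95 mm and grips with 3 to 60 N. Pads are 20 mm wide; open, the fingers measure 119 mm over their backs; the gripper's body (75 mm by 180 mm) begins 59 mm behind the grasp point.
Start: joints at [-1.344, 0.491, 1.559, -0, 1.092, -0.106], TCP at [204.201, -590.7, 404.761] pointing down, gripper open.
Joint ranges: [-3.1, 3.1], [-0.84, 2.19], [0.05, 2.79], [-1.13, 4.28], [0.06, 2.93], [-2.69, 2.69]. Speed limits (rad/s): [2.22, 2.22, 2.79, 3.14, 3.14, 3.14].

### API

Orientations are given as [roll, pitch, yaw] about the fixed x, y, z axes, in that order (R = Rz(yaw) Ry(pitch) Rx(roll)).
In Python, from cell import env gives the robot as it stands.
- The arm moves only by the shell command python3 -m pendant 'ROWS'. ROWS is JSON, a list of rows, each an object of numbers: "x", "y", "z": the shift along the tool's x, y, z in units of 150 mm (1.0 is 150 mm); "rx", "ry", "rz": the turn, a rotation vector about the tool's x, y, z in units of 45 degrees (1.0 is 45 degrees); "jaw": the opening, from 0 (shut) to 1 (fully open). In form: [{"x": .., "y": .., "z": .., "rx": .., "ry": .., "rz": .., "jaw": ..}, ...]. A call has 1 to 10 rows; each row is the pose to reach, as a shift and turn from the pose commanded when the call began, along the tool's axes at that moment; what a row does not reach only later rows make up. A row lasts 1/8 s, in which the tool goes at most 62.5 mm and 10.7 degrees, less where a joint would pass 70% of its speed; a pose out of reach is approached as far as the arm can. A call with a number of a shift or a turn outside -1 to 1 is refused whole. A call with a gripper value outside its range is refused whole. The fingers move at their own pace and stop on an object; the grip force is fixed at half the most. Time passes only in rows, so rows that repeat a pose let the fingers close. It gives the time, the measured TCP pose, the force and the opening at its end, in the units of the state.
- env.state(): the state, without advancing time (a new reading comes with each control period).
- env.read_camera(name): name is "scene" or "top"; returns a dict with "img" (480x640x3 uint8, red, green, blue), "fx", "fy", "cx", "cy" (pixels), "rvec" (rotation vector, rad) and "tvec" (3), from world to camera coordinates, as OpenCV has them. Camera axes: x right, y down, z forward; pixel columns grow to the right and rows downward; lengths in mm; the calibration is good to about 2 mm. A picture is of the moment at which its call begins. There is no depth.
- env.job_done(): hands the job in, once; it reports no verdict.
The state is a dict: "t": time; "joints": joint angles; "qvel": joint speeds; "tau": joint torques, N m; "eef_pos": TCP position; "tcp_rot": TCP orientation; "ft_force": force on the tool from outside, world axes, zero at the start; "moment": the same for the moment, N m; "opening": opening from 0.0 (shut) to 1.0 (fully open).
Only numpy, scipy, OpenCV 4.12 (cv2) and the standard library are available. Lean on these libraries where they do the work, as an engineer would, in place of code of your own. Each camera call takes 0.05 s, during which the arm holds its last target.

## Working session

There is one attempt and no reset: what is moved stays moved. The work goes in short steps, Python scripts to look and compute and a shell command to move; the robot and the scene stay as the last step left them, time stands still between calls to the robot, and variables do not carry over. Pictures are saved under pics/ and viewed, and the job is handed in when it is done.

```bash
ls; mkdir -p pics
python3 - <<'E'
from cell import env
import cv2
print(env.state())
for n in("scene","top"):
    c=env.read_camera(n); cv2.imwrite(f"pics/{n}0.png",c["img"][:,:,::-1]); print({k:v for k,v in c.items() if k!="img"})
E
```

```text
pics
{'t': 0.0, 'joints': array([-1.34358323e+00,  4.91540174e-01,  1.55946625e+00, -2.31966033e-05,
        1.09169369e+00, -1.05593447e-01]), 'qvel': array([ 5.25766015e-05,  1.43269575e-03, -1.29233887e-04, -3.27209607e-04,
        2.07770759e-04,  2.47728168e-04]), 'tau': array([-1.45575115e-03, -6.12648511e+01, -2.58188814e+01,  6.92610419e-02,
        4.81586263e-02, -5.84447912e-05]), 'eef_pos': array([ 204.19980632, -590.65652544,  404.16789124]), 'tcp_rot': array([-3.14048920e+00, -9.62645622e-05,  3.32817199e-01]), 'ft_force': array([ 0.11024625, -0.1668928 ,  0.5637491 ]), 'moment': array([ 0.02520912, -0.02478972, -0.01131493]), 'opening': 1.000464397552516}
{'fx': 486.4196200447301, 'fy': 486.4196200447301, 'cx': 315.7285324411227, 'cy': 243.98249679518094, 'rvec': array([ 1.8096831 ,  1.82514607, -0.64945918]), 'tvec': array([   7.00448484, -379.48981147, 1493.83902337])}
{'fx': 591.3110595460581, 'fy': 591.3110595460581, 'cx': 322.83231820456496, 'cy': 241.73025182677947, 'rvec': array([ 2.12525931, -2.14793477,  0.16450645]), 'tvec': array([   4.96351641,  642.24499215, 1264.66977636])}
```

View pics/scene0.png

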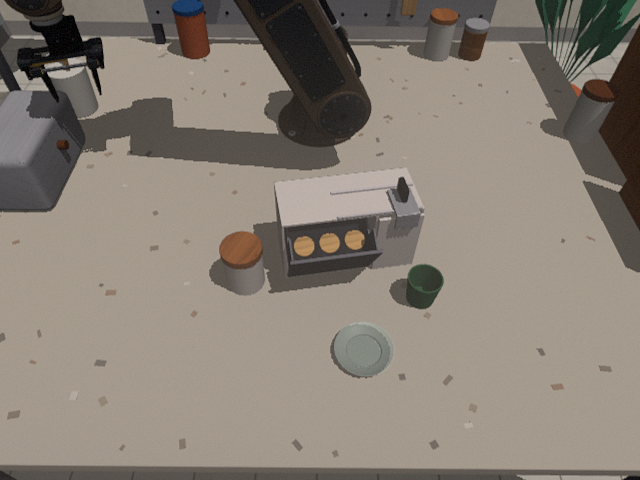

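View pics/top0.png

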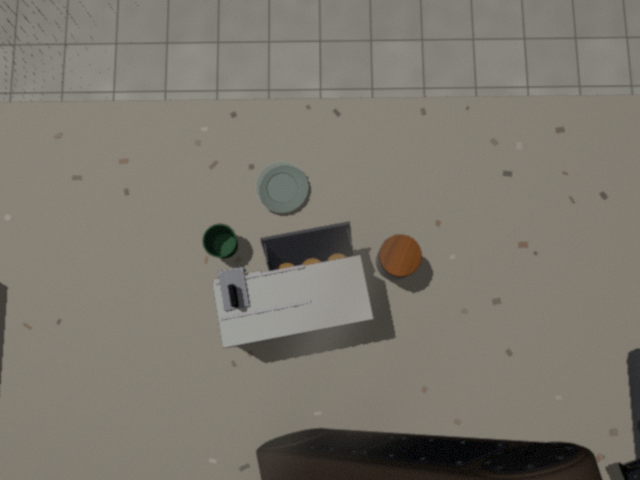

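Run:
```python
import cv2
t=cv2.imread("pics/top0.png"); s=cv2.imread("pics/scene0.png")
cv2.imwrite("pics/topz.png",cv2.convertScaleAbs(cv2.resize(t[210:360,190:390],None,fx=4,fy=4,interpolation=cv2.INTER_CUBIC),alpha=1.5))
cv2.imwrite("pics/scenez.png",cv2.convertScaleAbs(cv2.resize(s[160:310,260:460],None,fx=4,fy=4,interpolation=cv2.INTER_CUBIC),alpha=1.5))
```

```text
(no output)
```

View pics/topz.png

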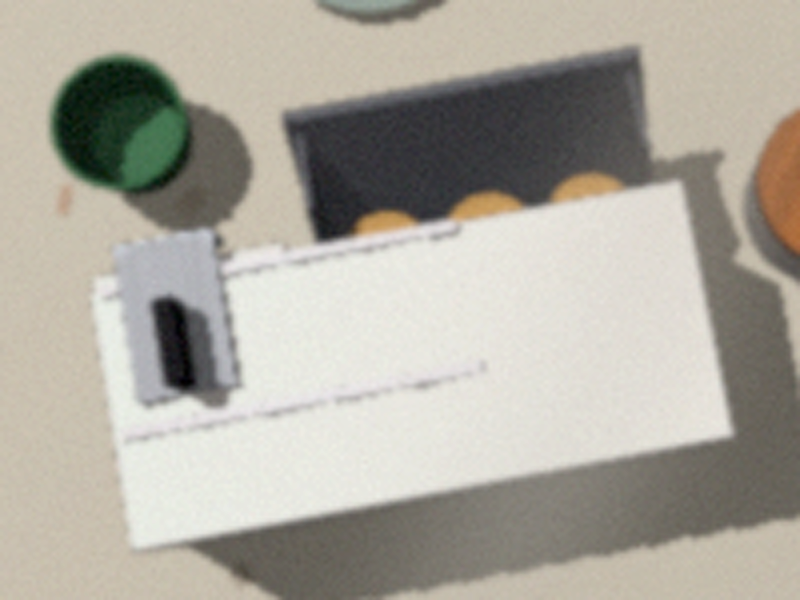

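View pics/scenez.png

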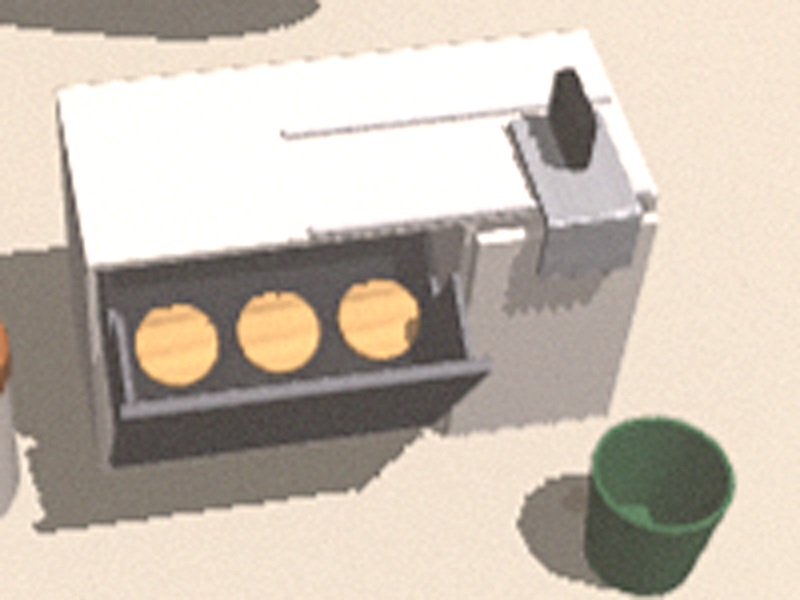

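```bash
cat > h.py <<'E'
import numpy as np, cv2
from scipy.optimize import least_squares
cams={"scene":((486.4196,486.4196,315.7285,243.9825),(1.8096831,1.82514607,-0.64945918),(7.00448,-379.48981,1493.83902)),
"top":((591.31106,591.31106,322.83232,241.73025),(2.12525931,-2.14793477,0.16450645),(4.96352,642.24499,1264.66978))}
def proj(n,P):
    k,r,t=cams[n]; K=np.array([[k[0],0,k[2]],[0,k[1],k[3]],[0,0,1.]])
    return cv2.projectPoints(np.atleast_2d(P).astype(float),np.array(r),np.array(t),K,None)[0][:,0]
def ray(n,uv,z):
    k,r,t=cams[n]; R=cv2.Rodrigues(np.array(r))[0]; c=-R.T@np.array(t)
    d=R.T@np.array([(uv[0]-k[2])/k[0],(uv[1]-k[3])/k[1],1]); return c+d*(z-c[2])/d[2]
def U2W(p,P):
    P=np.atleast_2d(P); c,s=np.cos(p[2]),np.sin(p[2])
    return np.c_[p[0]+c*P[:,0]-s*P[:,1],p[1]+s*P[:,0]+c*P[:,1],P[:,2]]
def binpt(a,y,h=153,o=4):
    return [4+o*np.cos(a)+h*np.sin(a),y,15-o*np.sin(a)+h*np.cos(a)]
E
python3 - <<'E'
from h import *
zt=lambda u,v:((u+.5)/4-.5+190,(v+.5)/4-.5+210)
zs=lambda u,v:((u+.5)/4-.5+260,(v+.5)/4-.5+160)
obs=[("top",zt(133,548),(-130,150,180)),("top",zt(733,436),(-130,-150,180)),("top",zt(684,181),(0,-150,180)),
("scene",zs(97,265),(0,-150,180)),("scene",zs(58,92),(-130,-150,180)),("scene",zs(590,30),(-130,150,180)),
("top",zt(284,114),'b44'),("top",zt(638,47),'b-144'),("scene",zs(124,415),'b-144'),("scene",zs(490,368),'b44'),
("scene",zs(568,70),'t'),("top",zt(165,297),'tf'),]
def f(p):
    r=[]
    for n,uv,P in obs:
        if P=='t': P=(-58,110-p[4]*100,222)
        elif P=='tf': P=(-14,110-p[4]*100,222)
        elif P[0]=='b': P=binpt(p[3],float(P[1:]))
        r+=list(proj(n,U2W(p,P))[0]-uv)
    return np.array(r)
c=ray("top",(300,300),180)
best=min((least_squares(f,[c[0],c[1],y,.4,0],x_scale=[100,100,.1,.1,.1]) for y in(0,.3,-.3,3)),key=lambda s:s.cost)
print(best.x,best.cost);print(best.fun.reshape(-1,2).round(1))
p=best.x
for n,P in(("edge",binpt(p[3],-50)),("shut",(8,-50,168)),("tab",(-36,110-p[4]*100,222))):print(n,U2W(p,P))
print("saucer",ray("top",(284,188),15),"cup rim",ray("top",(220,240.5),75),"can",ray("top",(400,255),120))
E
```

```text
[5.69787561e+02 7.22596496e+01 1.75427990e-01 4.54895526e-01
 1.65293633e-02] 11.690496462462514
[[-1.3  0.5]
 [-0.5 -0.1]
 [-1.1 -0.9]
 [-2.9 -0.3]
 [-0.7 -1.1]
 [-0.5 -0.3]
 [-1.4 -0.2]
 [-0.3 -0.1]
 [-1.2 -0. ]
 [ 0.6 -0.4]
 [-1.2 -0.6]
 [-1.2 -0.9]]
edge [[652.18235278  36.08476291 150.68348732]]
shut [[586.39125548  24.42328962 168.        ]]
tab [[515.43032484 172.66073056 222.        ]]
saucer [775.31922905  87.14753447  15.        ] cup rim [643.64058864 222.89366224  75.        ] can [ 601.25095878 -163.72014292  120.        ]
```

```bash
cat > g.py <<'E'
from h import *
import sys
from cell import env
from scipy.spatial.transform import Rotation as Ro
P=(569.79,72.26,.1754)
s=env.state(); R=Ro.from_euler('xyz',s['tcp_rot']).as_matrix()
u=(np.array(s['eef_pos'])); c,sn=np.cos(P[2]),np.sin(P[2]); d=u[:2]-P[:2]
print("t",s['t'],"unit-frame tip",[round(c*d[0]+sn*d[1],1),round(-sn*d[0]+c*d[1],1),round(u[2]-190,1)],"rot",s['tcp_rot'].round(3),"F",s['ft_force'].round(1),"op",round(s['opening'],3))
if len(sys.argv)>3:
    T=U2W(P,[float(a) for a in sys.argv[1:4]])[0]; T[2]+=190
    print("need tool units",(R.T@(T-u)/150).round(3), "rz", np.degrees(s['tcp_rot'][2]-P[2])/45)
E
python3 g.py 125 -50 214
python3 -m pendant '[{"x":1,"y":-0.65,"rz":0.1,"jaw":0},{"x":1,"y":-0.65,"rz":0.2,"jaw":0},{"x":1,"y":-0.65,"rz":0.2,"jaw":0},{"x":1,"y":-0.65,"rz":0.2,"jaw":0}]'
python3 g.py 125 -50 214
```

```text
t 0.1 unit-frame tip [np.float64(-475.7), np.float64(-589.0), np.float64(214.2)] rot [-3.141 -0.     0.333] F [ 0.1 -0.6  1.2] op 0.999
need tool units [ 4.518 -2.921  0.005] rz 0.20044991899602063
t 0.1 unit-frame tip [np.float64(-475.7), np.float64(-589.0), np.float64(214.2)] rot [-3.141 -0.     0.333] F [ 0.1 -0.6  1.2] op 0.999
need tool units [ 4.518 -2.921  0.005] rz 0.20044991899602063invalid input
```

```bash
python3 -m pendant '[{"x":1,"y":-0.65,"z":0,"rx":0,"ry":0,"rz":0.2,"jaw":0},{"x":1,"y":-0.65,"z":0,"rx":0,"ry":0,"rz":0.2,"jaw":0},{"x":1,"y":-0.65,"z":0,"rx":0,"ry":0,"rz":0.2,"jaw":0},{"x":1,"y":-0.65,"z":0,"rx":0,"ry":0,"rz":0.2,"jaw":0}]'
python3 g.py 125 -50 214
```

```text
t: 0.6
eef_pos: [315.8, -447.1, 404.9]
tcp_rot: [-3.141, -0.0, 0.179]
ft_force: [0.1, -0.4, 0.2]
opening: 0.636
t 0.6 unit-frame tip [np.float64(-340.7), np.float64(-467.1), np.float64(214.9)] rot [-3.141 -0.     0.179] F [ 0.1 -0.4  0.2] op 0.636
need tool units [ 3.116 -2.768  0.008] rz 0.005127184760411511
```

```bash
python3 -m pendant '[{"x":1,"y":-0.8,"z":0,"rx":0,"ry":0,"rz":0,"jaw":0},{"x":1,"y":-0.8,"z":0,"rx":0,"ry":0,"rz":0,"jaw":0},{"x":1,"y":-0.8,"z":0,"rx":0,"ry":0,"rz":0,"jaw":0},{"x":1,"y":-0.8,"z":0,"rx":0,"ry":0,"rz":0,"jaw":0}]'
python3 -m pendant '[{"x":1,"y":-0.8,"z":0,"rx":0,"ry":0,"rz":0,"jaw":0},{"x":1,"y":-0.8,"z":0,"rx":0,"ry":0,"rz":0,"jaw":0},{"x":1,"y":-0.8,"z":0,"rx":0,"ry":0,"rz":0,"jaw":0},{"x":1,"y":-0.8,"z":0,"rx":0,"ry":0,"rz":0,"jaw":0}]'
python3 g.py 125 -50 214
```

```text
t: 1.1
eef_pos: [442.5, -303.2, 404.6]
tcp_rot: [-3.141, -0.0, 0.179]
ft_force: [-0.8, -0.5, 0.0]
opening: 0.217
t: 1.6
eef_pos: [569.1, -159.5, 404.2]
tcp_rot: [-3.142, 0.0, 0.179]
ft_force: [0.4, 0.7, -0.2]
opening: 0.003
t 1.6 unit-frame tip [np.float64(-41.1), np.float64(-228.0), np.float64(214.2)] rot [-3.142  0.     0.179] F [ 0.4  0.7 -0.2] op 0.003
need tool units [ 1.111e+00 -1.183e+00  1.000e-03] rz 0.004070043886436551
```

```bash
python3 -m pendant '[{"x":1,"y":-0.9,"z":0,"rx":0,"ry":0,"rz":0,"jaw":0},{"x":1,"y":-0.9,"z":0,"rx":0,"ry":0,"rz":0,"jaw":0},{"x":1,"y":-0.9,"z":0,"rx":0,"ry":0,"rz":0,"jaw":0},{"x":1,"y":-0.9,"z":0,"rx":0,"ry":0,"rz":0,"jaw":0},{"x":1,"y":-0.9,"z":0,"rx":0,"ry":0,"rz":0,"jaw":0}]'
python3 g.py 125 -50 130
python3 - <<'E'
from cell import env
import cv2
for n in("scene","top"):
    c=env.read_camera(n); cv2.imwrite(f"pics/{n}1.png",c["img"][:,:,::-1])
E
```

```text
t: 2.22
eef_pos: [691.6, -2.9, 404.0]
tcp_rot: [3.141, 0.001, 0.176]
ft_force: [0.2, -0.0, -0.1]
opening: 0.005
t 2.225 unit-frame tip [np.float64(106.9), np.float64(-95.3), np.float64(214.0)] rot [3.141e+00 1.000e-03 1.760e-01] F [ 0.2 -0.  -0.1] op 0.005
need tool units [ 0.121 -0.302  0.56 ] rz 0.00017042986866822412
```

View pics/scene1.png

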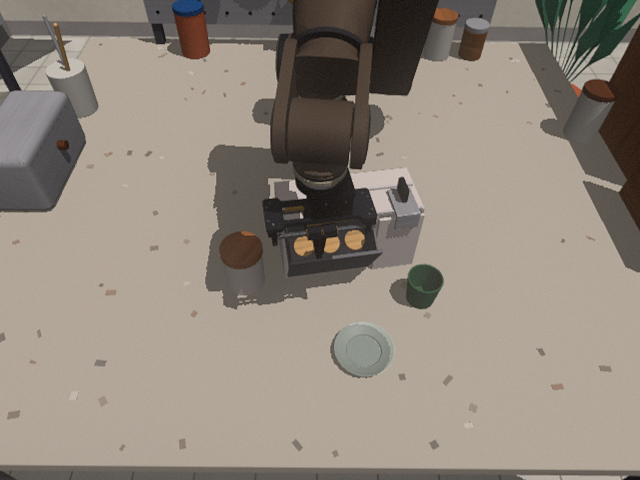

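```bash
python3 -m pendant '[{"x":0.2,"y":-0.3,"z":0,"rx":0,"ry":0,"rz":0,"jaw":0},{"x":0.2,"y":-0.3,"z":0.2,"rx":0,"ry":0,"rz":0,"jaw":0},{"x":0.2,"y":-0.3,"z":0.56,"rx":0,"ry":0,"rz":0,"jaw":0},{"x":0.2,"y":-0.3,"z":0.56,"rx":0,"ry":0,"rz":0,"jaw":0},{"x":0.2,"y":-0.3,"z":0.56,"rx":0,"ry":0,"rz":0,"jaw":0}]'
python3 g.py 90 -50 130
python3 - <<'E'
from cell import env
import cv2
for n in("scene","top"):
    c=env.read_camera(n); cv2.imwrite(f"pics/{n}2.png",c["img"][:,:,::-1])
t=cv2.imread("pics/scene2.png")
cv2.imwrite("pics/scene2z.png",cv2.convertScaleAbs(cv2.resize(t[160:310,240:440],None,fx=4,fy=4,interpolation=cv2.INTER_CUBIC),alpha=1.5))
E
```

```text
t: 2.95
eef_pos: [713.6, 46.6, 322.9]
tcp_rot: [3.141, -0.002, 0.174]
ft_force: [-0.1, 0.3, 0.2]
opening: 0.005
t 2.95 unit-frame tip [np.float64(137.1), np.float64(-50.3), np.float64(132.9)] rot [ 3.141e+00 -2.000e-03  1.740e-01] F [-0.1  0.3  0.2] op 0.005
need tool units [-0.314 -0.002  0.019] rz -0.0012870994172749135
```

View pics/scene2z.png

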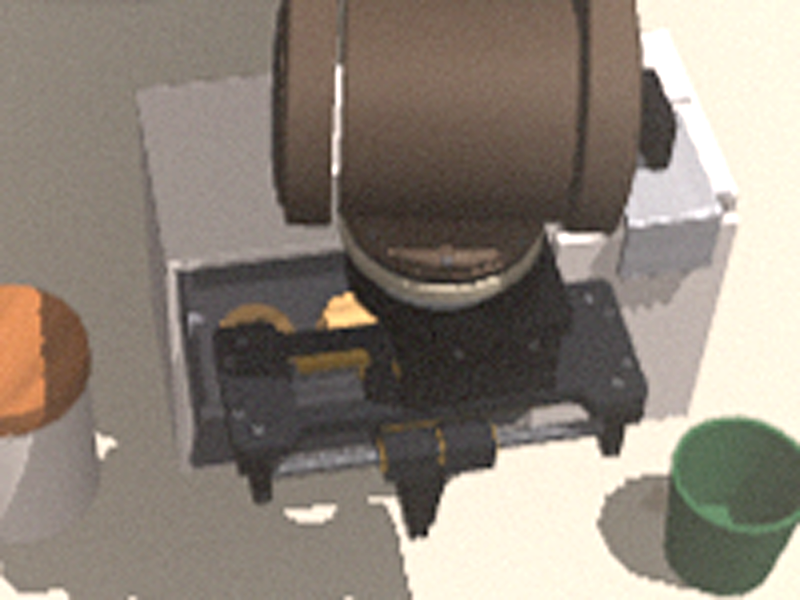

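View pics/top2.png

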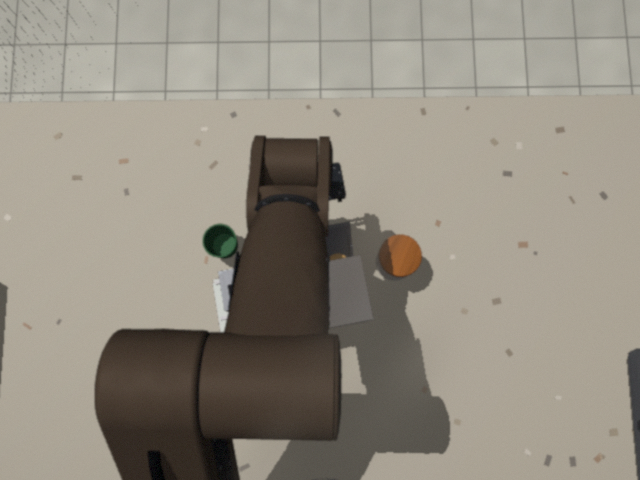

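```bash
python3 -m pendant '[{"x":-0.15,"y":0,"z":0.02,"rx":0,"ry":0,"rz":0,"jaw":0},{"x":-0.27,"y":0,"z":0.02,"rx":0,"ry":0,"rz":0,"jaw":0},{"x":-0.3,"y":0,"z":0.02,"rx":0,"ry":0,"rz":0,"jaw":0},{"x":-0.33,"y":0,"z":0.02,"rx":0,"ry":0,"rz":0,"jaw":0},{"x":-0.36,"y":0,"z":0.02,"rx":0,"ry":0,"rz":0,"jaw":0},{"x":-0.4,"y":0,"z":0.02,"rx":0,"ry":0,"rz":0,"jaw":0}]'
python3 g.py
python3 -m pendant '[{"x":-0.03,"y":0,"z":0,"rx":0,"ry":0,"rz":0,"jaw":0},{"x":-0.06,"y":0,"z":0,"rx":0,"ry":0,"rz":0,"jaw":0},{"x":-0.09,"y":0,"z":0,"rx":0,"ry":0,"rz":0,"jaw":0},{"x":-0.12,"y":0,"z":0,"rx":0,"ry":0,"rz":0,"jaw":0},{"x":-0.15,"y":0,"z":0,"rx":0,"ry":0,"rz":0,"jaw":0}]'
python3 g.py
```

```text
t: 3.8
eef_pos: [654.6, 37.4, 318.4]
tcp_rot: [3.141, -0.003, 0.176]
ft_force: [3.8, -0.1, 3.1]
opening: 0.004
t 3.8 unit-frame tip [np.float64(77.5), np.float64(-49.1), np.float64(128.4)] rot [ 3.141e+00 -3.000e-03  1.760e-01] F [ 3.8 -0.1  3.1] op 0.004
t: 4.42
eef_pos: [631.7, 33.4, 317.6]
tcp_rot: [3.142, 0.0, 0.176]
ft_force: [2.9, 0.5, 2.5]
opening: 0.003
t 4.425 unit-frame tip [np.float64(54.2), np.float64(-49.0), np.float64(127.6)] rot [3.142 0.    0.176] F [2.9 0.5 2.5] op 0.003
```

```bash
python3 -m pendant '[{"x":-0.03,"y":0,"z":0,"rx":0,"ry":0,"rz":0,"jaw":0},{"x":-0.06,"y":0,"z":0,"rx":0,"ry":0,"rz":0,"jaw":0},{"x":-0.09,"y":0,"z":0,"rx":0,"ry":0,"rz":0,"jaw":0},{"x":-0.12,"y":0,"z":0,"rx":0,"ry":0,"rz":0,"jaw":0},{"x":-0.15,"y":0,"z":0,"rx":0,"ry":0,"rz":0,"jaw":0},{"x":-0.17,"y":0,"z":0,"rx":0,"ry":0,"rz":0,"jaw":0},{"x":-0.19,"y":0,"z":0,"rx":0,"ry":0,"rz":0,"jaw":0}]'
python3 g.py
python3 -m pendant '[{"x":-0.01,"y":0,"z":0,"rx":0,"ry":0,"rz":0,"jaw":0},{"x":-0.02,"y":0,"z":0,"rx":0,"ry":0,"rz":0,"jaw":0}]'
```

```text
t: 5.3
eef_pos: [603.8, 28.5, 317.7]
tcp_rot: [3.142, 0.0, 0.176]
ft_force: [1.5, 0.3, 2.4]
opening: 0.007
t 5.3 unit-frame tip [np.float64(25.9), np.float64(-49.1), np.float64(127.7)] rot [3.142 0.    0.176] F [1.5 0.3 2.4] op 0.007
t: 5.55
eef_pos: [601.0, 27.9, 317.7]
tcp_rot: [3.142, 0.0, 0.176]
ft_force: [1.9, 1.1, 2.4]
opening: 0.005
```

```bash
python3 -m pendant '[{"x":-0.01,"y":0,"z":0,"rx":0,"ry":0,"rz":0,"jaw":0},{"x":-0.02,"y":0,"z":0,"rx":0,"ry":0,"rz":0,"jaw":0}]'
python3 -m pendant '[{"x":-0.01,"y":0,"z":0,"rx":0,"ry":0,"rz":0,"jaw":0},{"x":-0.01,"y":0,"z":0,"rx":0,"ry":0,"rz":0,"jaw":0}]'
python3 g.py
```

```text
t: 5.8
eef_pos: [598.0, 27.4, 317.7]
tcp_rot: [3.142, 0.0, 0.176]
ft_force: [2.0, -0.0, 2.0]
opening: 0.004
t: 6.05
eef_pos: [596.5, 27.2, 317.7]
tcp_rot: [-3.142, 0.0, 0.176]
ft_force: [0.1, 0.3, 0.5]
opening: 0.006
t 6.05 unit-frame tip [np.float64(18.4), np.float64(-49.1), np.float64(127.7)] rot [-3.142  0.     0.176] F [0.1 0.3 0.5] op 0.006
```

```bash
python3 -m pendant '[{"x":-0.01,"y":0,"z":0,"rx":0,"ry":0,"rz":0,"jaw":0},{"x":-0.01,"y":0,"z":0,"rx":0,"ry":0,"rz":0,"jaw":0}]'
python3 -m pendant '[{"x":-0.01,"y":0,"z":0,"rx":0,"ry":0,"rz":0,"jaw":0},{"x":-0.01,"y":0,"z":0,"rx":0,"ry":0,"rz":0,"jaw":0}]'
python3 g.py
```

```text
t: 6.3
eef_pos: [595.0, 26.9, 317.7]
tcp_rot: [3.142, 0.0, 0.176]
ft_force: [0.3, -0.3, 0.7]
opening: 0.002
t: 6.55
eef_pos: [594.4, 26.8, 317.7]
tcp_rot: [3.141, -0.003, 0.176]
ft_force: [8.1, 2.1, -2.8]
opening: 0.005
t 6.55 unit-frame tip [np.float64(16.2), np.float64(-49.1), np.float64(127.7)] rot [ 3.141e+00 -3.000e-03  1.760e-01] F [ 8.1  2.1 -2.8] op 0.005
```

```bash
python3 -m pendant '[{"x":-0.01,"y":0,"z":0,"rx":0,"ry":0,"rz":0,"jaw":0},{"x":-0.01,"y":0,"z":0,"rx":0,"ry":0,"rz":0,"jaw":0}]'
python3 g.py
python3 -m pendant '[{"x":0.04,"y":0,"z":0,"rx":0,"ry":0,"rz":0,"jaw":0},{"x":0.1,"y":0,"z":0,"rx":0,"ry":0,"rz":0,"jaw":0},{"x":0.3,"y":0,"z":0,"rx":0,"ry":0,"rz":0,"jaw":0},{"x":0.4,"y":0,"z":0,"rx":0,"ry":0,"rz":0,"jaw":0},{"x":0.4,"y":0,"z":-0.4,"rx":0,"ry":0,"rz":0,"jaw":0},{"x":0.4,"y":0,"z":-0.7,"rx":0,"ry":0,"rz":0,"jaw":0},{"x":0.4,"y":0,"z":-0.8,"rx":0,"ry":0,"rz":0,"jaw":0}]'
python3 g.py
python3 - <<'E'
from cell import env
import cv2
for n in("scene","top"):
    c=env.read_camera(n); cv2.imwrite(f"pics/{n}3.png",c["img"][:,:,::-1])
t=cv2.imread("pics/scene3.png")
cv2.imwrite("pics/scene3z.png",cv2.convertScaleAbs(cv2.resize(t[160:310,260:460],None,fx=4,fy=4,interpolation=cv2.INTER_CUBIC),alpha=1.5))
E
```

```text
t: 6.8
eef_pos: [593.7, 26.7, 317.8]
tcp_rot: [3.141, -0.006, 0.175]
ft_force: [15.3, 4.4, -7.7]
opening: 0.002
t 6.8 unit-frame tip [np.float64(15.6), np.float64(-49.0), np.float64(127.8)] rot [ 3.141 -0.006  0.175] F [15.3  4.4 -7.7] op 0.002
t: 7.68
eef_pos: [651.3, 37.0, 440.5]
tcp_rot: [3.141, -0.003, 0.176]
ft_force: [0.2, -0.0, -0.5]
opening: 0.006
t 7.675 unit-frame tip [np.float64(74.1), np.float64(-49.0), np.float64(250.5)] rot [ 3.141e+00 -3.000e-03  1.760e-01] F [ 0.2 -0.  -0.5] op 0.006
```

View pics/scene3z.png

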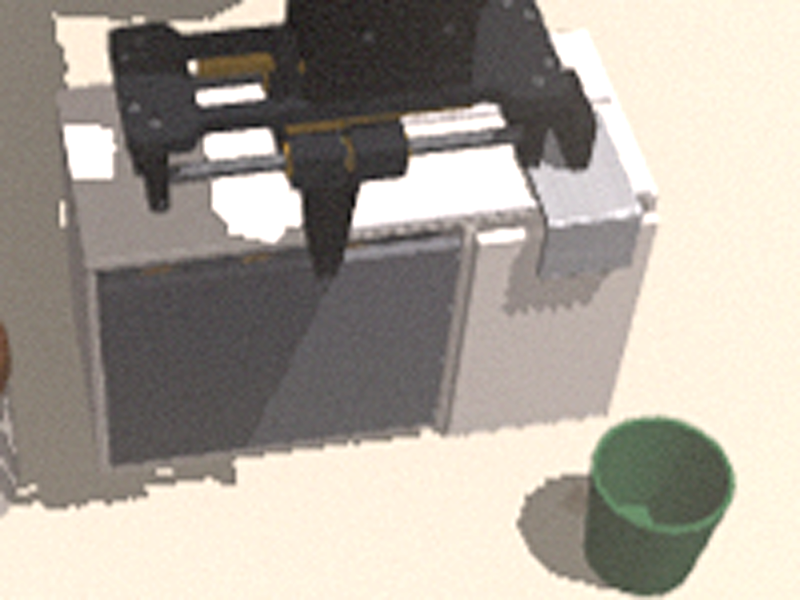

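```bash
python3 - <<'E'
from h import *
P=(569.79,72.26,.1754)
for a in(0,.02,.05,.1):
  for y in(-144,44): q=proj("scene",U2W(P,binpt(a,y)))[0]; print(a,y,((q-(260,160)+.5)*4-.5).round(0))
E
python3 g.py -36 135 250
```

```text
0 -144 [100. 290.]
0 44 [463. 245.]
0.02 -144 [101. 295.]
0.02 44 [464. 250.]
0.05 -144 [102. 302.]
0.05 44 [467. 257.]
0.1 -144 [104. 314.]
0.1 44 [470. 269.]
t 7.775 unit-frame tip [np.float64(74.0), np.float64(-49.0), np.float64(248.8)] rot [ 3.141e+00 -2.000e-03  1.760e-01] F [-0.2  0.1 -0. ] op 0.008
need tool units [-0.733 -1.227 -0.01 ] rz 0.00040125259483908115
```

```bash
python3 -m pendant '[{"x":-0.35,"y":-0.6,"z":0,"rx":0,"ry":0,"rz":0,"jaw":0},{"x":-0.73,"y":-1,"z":0,"rx":0,"ry":0,"rz":0,"jaw":0},{"x":-0.73,"y":-1,"z":0,"rx":0,"ry":0,"rz":0,"jaw":0},{"x":-0.73,"y":-1,"z":0,"rx":0,"ry":0,"rz":0,"jaw":0}]'
python3 g.py -36 141 250
```

```text
t: 8.28
eef_pos: [514.8, 167.4, 436.5]
tcp_rot: [-3.142, 0.003, 0.179]
ft_force: [0.4, -0.4, -0.1]
opening: 0.006
t 8.275 unit-frame tip [np.float64(-37.6), np.float64(103.3), np.float64(246.5)] rot [-3.142e+00  3.000e-03  1.790e-01] F [ 0.4 -0.4 -0.1] op 0.006
need tool units [ 0.011 -0.251 -0.023] rz 0.0047567313440707104
```

```bash
python3 -m pendant '[{"x":0,"y":-0.26,"z":0,"rx":0,"ry":0,"rz":0,"jaw":0},{"x":0,"y":-0.26,"z":0,"rx":0,"ry":0,"rz":0,"jaw":0},{"x":0,"y":-0.26,"z":0.2,"rx":0,"ry":0,"rz":0,"jaw":0},{"x":0,"y":-0.26,"z":0.32,"rx":0,"ry":0,"rz":0,"jaw":0},{"x":0,"y":-0.26,"z":0.32,"rx":0,"ry":0,"rz":0,"jaw":0}]'
python3 g.py -36 128 197
python3 - <<'E'
from cell import env
import cv2
for n in("scene","top"):
    c=env.read_camera(n); cv2.imwrite(f"pics/{n}4.png",c["img"][:,:,::-1])
t=cv2.imread("pics/scene4.png")
cv2.imwrite("pics/scene4z.png",cv2.convertScaleAbs(cv2.resize(t[160:310,260:460],None,fx=4,fy=4,interpolation=cv2.INTER_CUBIC),alpha=1.5))
E
```

```text
t: 8.9
eef_pos: [511.0, 202.9, 387.8]
tcp_rot: [3.141, 0.004, 0.175]
ft_force: [-0.1, -0.2, 0.1]
opening: 0.007
t 8.9 unit-frame tip [np.float64(-35.1), np.float64(138.9), np.float64(197.8)] rot [3.141 0.004 0.175] F [-0.1 -0.2  0.1] op 0.007
need tool units [-0.006  0.073  0.005] rz -0.0005827222466570314
```

View pics/scene4z.png

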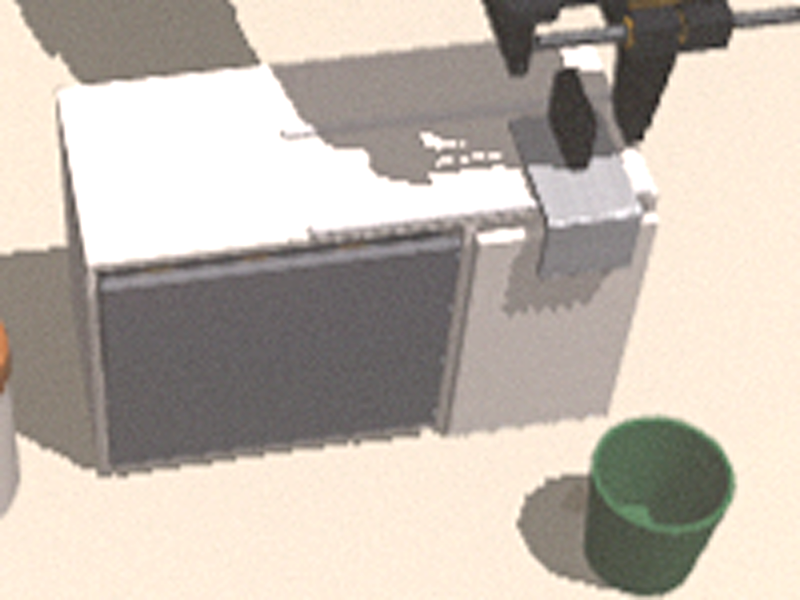

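```bash
python3 -m pendant '[{"x":0,"y":0.04,"z":0,"rx":0,"ry":0,"rz":0,"jaw":0},{"x":0,"y":0.08,"z":0,"rx":0,"ry":0,"rz":0,"jaw":0},{"x":0,"y":0.12,"z":0,"rx":0,"ry":0,"rz":0,"jaw":0},{"x":0,"y":0.16,"z":0,"rx":0,"ry":0,"rz":0,"jaw":0},{"x":0,"y":0.2,"z":0,"rx":0,"ry":0,"rz":0,"jaw":0},{"x":0,"y":0.24,"z":0,"rx":0,"ry":0,"rz":0,"jaw":0},{"x":0,"y":0.28,"z":0,"rx":0,"ry":0,"rz":0,"jaw":0}]'
python3 g.py -36 38 197
python3 -m pendant '[{"x":0,"y":0.04,"z":0,"rx":0,"ry":0,"rz":0,"jaw":0},{"x":0,"y":0.08,"z":0,"rx":0,"ry":0,"rz":0,"jaw":0},{"x":0,"y":0.12,"z":0,"rx":0,"ry":0,"rz":0,"jaw":0},{"x":0,"y":0.16,"z":0,"rx":0,"ry":0,"rz":0,"jaw":0},{"x":0,"y":0.2,"z":0,"rx":0,"ry":0,"rz":0,"jaw":0},{"x":0,"y":0.24,"z":0,"rx":0,"ry":0,"rz":0,"jaw":0},{"x":0,"y":0.28,"z":0,"rx":0,"ry":0,"rz":0,"jaw":0}]'
python3 g.py -36 38 197
```

```text
t: 9.88
eef_pos: [517.9, 162.1, 389.8]
tcp_rot: [3.142, -0.0, 0.176]
ft_force: [-1.0, 2.3, 2.3]
opening: 0.005
t 9.875 unit-frame tip [np.float64(-35.5), np.float64(97.5), np.float64(199.8)] rot [ 3.142 -0.     0.176] F [-1.   2.3  2.3] op 0.005
need tool units [-0.004  0.397  0.018] rz 0.00036773738617592645
t: 10.75
eef_pos: [525.2, 120.7, 389.7]
tcp_rot: [3.142, -0.0, 0.176]
ft_force: [0.8, 1.9, 0.5]
opening: 0.007
t 10.75 unit-frame tip [np.float64(-35.4), np.float64(55.5), np.float64(199.7)] rot [ 3.142 -0.     0.176] F [0.8 1.9 0.5] op 0.007
need tool units [-0.004  0.117  0.018] rz 0.0003992269905463938
```

```bash
python3 -m pendant '[{"x":0,"y":0.03,"z":0,"rx":0,"ry":0,"rz":0,"jaw":0},{"x":0,"y":0.06,"z":0,"rx":0,"ry":0,"rz":0,"jaw":0},{"x":0,"y":0.08,"z":0,"rx":0,"ry":0,"rz":0,"jaw":0},{"x":0,"y":0.09,"z":0,"rx":0,"ry":0,"rz":0,"jaw":0},{"x":0,"y":0.1,"z":0,"rx":0,"ry":0,"rz":0,"jaw":0}]'
python3 -m pendant '[{"x":0,"y":0.01,"z":0,"rx":0,"ry":0,"rz":0,"jaw":0},{"x":0,"y":0.02,"z":0,"rx":0,"ry":0,"rz":0,"jaw":0}]'
python3 g.py -36 38 197
```

```text
t: 11.38
eef_pos: [527.7, 106.3, 389.7]
tcp_rot: [3.142, 0.0, 0.176]
ft_force: [1.9, 2.7, -0.3]
opening: 0.002
t: 11.62
eef_pos: [528.2, 103.4, 389.7]
tcp_rot: [3.142, 0.0, 0.176]
ft_force: [2.2, 2.6, 0.8]
opening: 0.002
t 11.625 unit-frame tip [np.float64(-35.5), np.float64(37.9), np.float64(199.7)] rot [3.142 0.    0.176] F [2.2 2.6 0.8] op 0.002
need tool units [-0.003 -0.001  0.018] rz 0.0005812726407526978
```

```bash
python3 -m pendant '[{"x":0,"y":0.01,"z":0,"rx":0,"ry":0,"rz":0,"jaw":0},{"x":0,"y":0.01,"z":0,"rx":0,"ry":0,"rz":0,"jaw":0}]'
python3 -m pendant '[{"x":0,"y":0.01,"z":0,"rx":0,"ry":0,"rz":0,"jaw":0},{"x":0,"y":0.01,"z":0,"rx":0,"ry":0,"rz":0,"jaw":0}]'
python3 -m pendant '[{"x":0,"y":0.01,"z":0,"rx":0,"ry":0,"rz":0,"jaw":0},{"x":0,"y":0.01,"z":0,"rx":0,"ry":0,"rz":0,"jaw":0}]'
python3 g.py -36 38 197
```

```text
t: 11.88
eef_pos: [528.5, 101.8, 389.6]
tcp_rot: [3.141, 0.0, 0.176]
ft_force: [-0.2, 0.9, 1.0]
opening: 0.005
t: 12.12
eef_pos: [528.7, 100.3, 389.6]
tcp_rot: [3.141, 0.0, 0.176]
ft_force: [0.1, 0.6, -0.5]
opening: 0.006
t: 12.38
eef_pos: [528.9, 99.1, 389.7]
tcp_rot: [-3.141, 0.0, 0.176]
ft_force: [-0.6, 4.6, 1.3]
opening: 0.008
t 12.375 unit-frame tip [np.float64(-35.5), np.float64(33.5), np.float64(199.7)] rot [-3.141  0.     0.176] F [-0.6  4.6  1.3] op 0.008
need tool units [-0.003 -0.03   0.018] rz 0.0001844812237425567
```

```bash
python3 -m pendant '[{"x":0,"y":0.01,"z":0,"rx":0,"ry":0,"rz":0,"jaw":0},{"x":0,"y":0.01,"z":0,"rx":0,"ry":0,"rz":0,"jaw":0}]'
python3 -m pendant '[{"x":0,"y":0.01,"z":0,"rx":0,"ry":0,"rz":0,"jaw":0},{"x":0,"y":0.01,"z":0,"rx":0,"ry":0,"rz":0,"jaw":0}]'
python3 g.py -36 38 197
```

```text
t: 12.62
eef_pos: [529.0, 98.4, 389.7]
tcp_rot: [-3.139, 0.0, 0.175]
ft_force: [-1.7, 13.6, 0.3]
opening: 0.004
t: 12.88
eef_pos: [529.1, 97.7, 389.7]
tcp_rot: [-3.137, 0.0, 0.175]
ft_force: [-2.6, 21.7, 1.2]
opening: 0.002
t 12.875 unit-frame tip [np.float64(-35.6), np.float64(32.2), np.float64(199.7)] rot [-3.137  0.     0.175] F [-2.6 21.7  1.2] op 0.002
need tool units [-0.003 -0.039  0.018] rz -1.1827676413336301e-05
```

Force climbs against the stop. I'll back off along +y, then up and clear, and look.

```bash
python3 -m pendant '[{"x":0,"y":-0.05,"z":0,"rx":0,"ry":0,"rz":0,"jaw":0},{"x":0,"y":-0.2,"z":0,"rx":0,"ry":0,"rz":0,"jaw":0},{"x":0,"y":-0.2,"z":-0.4,"rx":0,"ry":0,"rz":0,"jaw":0},{"x":0,"y":-0.5,"z":-0.8,"rx":0,"ry":0,"rz":0,"jaw":0},{"x":0,"y":-1,"z":-0.8,"rx":0,"ry":0,"rz":0,"jaw":0},{"x":0,"y":-1,"z":-0.8,"rx":0,"ry":0,"rz":0,"jaw":0},{"x":0,"y":-1,"z":-0.8,"rx":0,"ry":0,"rz":0,"jaw":0}]'
python3 -m pendant '[{"x":0,"y":-0.5,"z":0,"rx":0,"ry":0,"rz":0,"jaw":0},{"x":0,"y":-1,"z":0,"rx":0,"ry":0,"rz":0,"jaw":0},{"x":0,"y":-1,"z":0,"rx":0,"ry":0,"rz":0,"jaw":0},{"x":0,"y":-1,"z":0,"rx":0,"ry":0,"rz":0,"jaw":0}]'
python3 g.py
python3 - <<'E'
from cell import env
from h import *
import cv2
for n in("scene","top"):
    c=env.read_camera(n); cv2.imwrite(f"pics/{n}5.png",c["img"][:,:,::-1])
t=cv2.imread("pics/scene5.png")
cv2.imwrite("pics/scene5z.png",cv2.convertScaleAbs(cv2.resize(t[160:310,260:460],None,fx=4,fy=4,interpolation=cv2.INTER_CUBIC),alpha=1.5))
P=(569.79,72.26,.1754)
for n,q in(("lip -y bot",(19,-5,145)),("lip +y bot",(19,45,145)),("bin",(8,-144,168)),("tab back",(-58,20,222))):
  print(n,((proj("scene",U2W(P,q))[0]-(260,160)+.5)*4-.5).round(0))
E
```

```text
t: 13.75
eef_pos: [503.1, 244.4, 509.3]
tcp_rot: [3.141, 0.0, 0.178]
ft_force: [0.6, -0.7, -0.5]
opening: 0.005
t: 14.25
eef_pos: [477.5, 391.6, 508.5]
tcp_rot: [3.14, 0.001, 0.177]
ft_force: [0.0, -1.3, -0.3]
opening: 0.007
t 14.25 unit-frame tip [np.float64(-35.1), np.float64(330.6), np.float64(318.5)] rot [3.14e+00 1.00e-03 1.77e-01] F [ 0.  -1.3 -0.3] op 0.007
lip -y bot [372. 302.]
lip +y bot [465. 291.]
bin [100. 290.]
tab back [397.  86.]
```

View pics/scene5z.png

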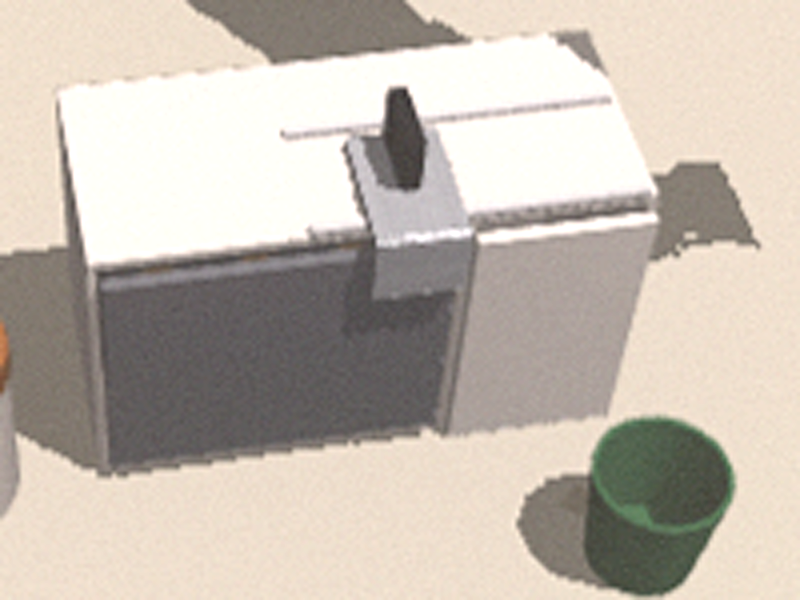

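View pics/scene5.png

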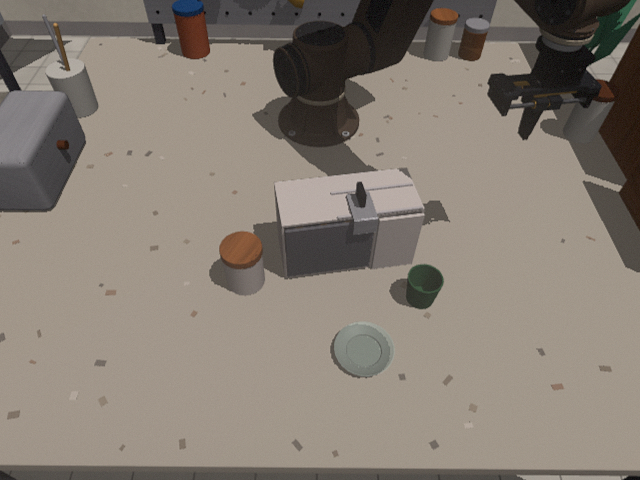

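Run:
```python
from cell import env
print(env.job_done(), env.state()['t'])
```

```text
the job is handed in; nothing more can be done
the job is handed in; nothing more can be done
```

The bin is fully shut and the catch is pushed all the way across, done in that order. I handed the job in at about 14.3 s of the 51 s allowed.

- **Bin:** I pushed it shut with closed fingertips at about 2–4 N. At the stop the force rose to about 15 N sideways (about 18 N in all) while the tip barely moved. I backed straight out before lifting. In the pictures after that, the panel's top edge lay where angle 0 puts it.
- **Catch:** I pushed the thumb-piece with about 2–5 N until it reached its stop, where the force rose to about 22 N. In the last picture the lip hangs in front of the bin panel. It is within about 2–3 mm of where 0.090 m puts it, which is as fine as I could read the picture.
- **Everything else:** The cup, canister and saucer look unmoved. The arm is well clear and the last wrist force reading was about 1 N.
- **Failed check:** My first move command was refused as invalid input, because each row needs all seven values. Nothing moved, and no other check failed or disagreed.

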